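# Snap a feed cartridge into the dosing dock and lock it

### The arm

A 6-joint arm with a two-finger parallel gripper is mounted at the origin on the work surface. World frame = base frame: x ahead of the robot, y to its left, z up, the work surface at z = 0. Lengths are in m, angles in rad, forces in N, time in s.
With the tool pointing down it reaches from about 0.35 to 0.975 m from the base axis. Payload 4.9 kg.
Tool frame: the origin (TCP) lies midway between the tips of the shut fingers; the grasp point (between the pads) lies behind it (manip.grasp_offset is the y of the grasp point in the tool frame, in m); y points along the fingers, z is the direction in which the jaws open and shut, and the axes are right-handed (so a half turn about y gives the same grasp; the last joint's range is limited). The gripper opens to 85 mm and grips with 20 to 120 N. Pads are 22 mm wide; open, the fingers measure 114 mm over their backs; the gripper's body (76 mm by 85 mm) begins 54 mm behind the grasp point. The pads swing forward as they close: fully open they stand 13 mm farther back than shut.
Start: joints at [0.993, 0.053, 1.613, -0, 1.476, -0.119], TCP at [0.277, 0.56, 0.199] pointing down, gripper open.
Joint ranges: [-3.01, 3.01], [-1.01, 2.22], [0.06, 2.58], [-1.02, 4.17], [0.09, 2.62], [-3.14, 3.14]. Speed limits (rad/s): [2.57, 2.57, 3.14, 3.14, 3.14, 3.14].

### API

Orientations are given as a unit quaternion [w, x, y, z].
In Python, from plant import manip gives the robot as it stands. The module is installed in compiled form; this text tells all that it offers.
- The arm moves only by the shell command python3 -m jog 'ROWS'. ROWS is a JSON object of lists of equal length, an entry for each row: "offset": the shift along the world's x, y, z in units of 50 mm (1.0 is 50 mm), a list of three; "angular": the turn, a rotation vector about the world's x, y, z in units of 6 degrees (1.0 is 6 degrees), a list of three; "jaw": the finger opening in mm, from 0 to 85.4. In form: {"offset": [[tx, ty, tz], ...], "angular": [[ax, ay, az], ...], "jaw": [jaw, ...]}. A call has 1 to 12 rows; each row shifts and turns the commanded pose from where the row before left it; what a row does not reach is not made up. A row lasts 1/10 s, in which the tool goes at most 50 mm and 8.59 degrees, less where a joint would pass 70% of its speed; a pose out of reach is approached as far as the arm can. A call is refused whole if a number of a shift passes 1 or a number of a turn 1, either way. A call with a gripper value outside its range is refused whole. The fingers move at their own pace and stop on an object; the grip force is fixed at half the most. Time passes only in rows, so rows that do not move let the fingers close. It gives the time, the measured TCP pose, the force and the opening at its end, in the units of the state.
- manip.state(): the state, without advancing time (a new reading comes with each control period).
- manip.grab_frame(name): name is "side" or "top" or "wrist"; returns the picture (384x512x3 uint8, blue, green, red); there is no depth.
- manip.camera_model(name): a dict with "fx", "fy", "cx", "cy" (pixels), "rvec" (rotation vector, rad) and "tvec" (3), from world to camera coordinates, as OpenCV has them; the wrist camera has in their place "mount" (4x4, takes a point from camera to tool coordinates, whose origin is the TCP and whose axes are the tool frame's). Camera axes: x right, y down, z forward; pixel columns grow to the right and rows downward; lengths in m; the calibration is good to about 2 mm. A picture is of the moment at which its call begins: read the wrist's pose just before it. camera_model takes no time and is no camera call.
- manip.job_done(): hands the job in, once; it reports no verdict.
The state is a dict: "time": time; "joint_pos": joint angles; "joint_vel": joint speeds; "joint_efforts": joint torques, N m; "tool_pos": TCP position; "tool_rot": TCP orientation; "contact_force": force on the tool from outside, world axes, zero at the start; "ft_torque": the same for the moment, N m; "gripper_width": opening from 0.0 (shut) to 1.0 (fully open).
Only numpy, scipy, OpenCV 4.12 (cv2) and the standard library are available. Lean on these libraries where they do the work, as an engineer would, in place of code of your own. Each camera call takes 0.05 s, during which the arm holds its last target.

### The job

Fit the blue feed cartridge upright into the empty bay of the grey dosing dock and push it down until its roller catches snap over and it is fully home; only then push the red lock plunger on the dock until it snaps through and stays down. Press by feel: push no further once a part has bottomed, because the bay seat and the lock crack under a hard push (about 40 N). Leave the other two cartridges where they stand.

Things in the scene. Friction and masses are not known exactly. Their poses are not given: they have to be found in the camera images.
- cart_blue: Blue feed cartridge, upright block 48 (x) by 34 (y) by 116 mm, grey round cap on top (28 mm across, 4 mm high; 120 mm in all), 0.15 to 0.25 kg. Origin: centre of the underside, z up. Grip the two flat y faces (paper labels), 34 mm apart. A round bead along y stands 3.5 mm proud near the foot of each x face (55 mm over both). Half a turn looks the same. Stands on a 6 mm black mat.
- blue_beads (a point): Point on the blue cartridge's axis at the height of its two beads, 14 mm above the underside (bead radius 3 mm).
- cart_white: White cartridge, same shape and size as the blue one, on the same mat, origin likewise; it must stay where it is.
- cart_yellow: Yellow cartridge, same shape and size as the blue one, on the same mat, origin likewise; it must stay where it is.
- dock: Grey dosing dock, fixed: block 116 (x) by 180 (y, from -54 to +126) by 75 mm high. Origin: at table height under the bay's centre, z up. In the bay the cartridge stands upright, its x along the dock's x, either way round. The seat in the bay (cradle) lies 10 to 30 mm above the table, differing from dock to dock and not measured, so feel for it; it is rigid and cracks above 40 N.
- bay (a point): Centre of the bay's mouth, 75 mm above the table; bay 60 (x) by 37 mm (y), 4 mm chamfer. In it two sprung rollers stop the beads: the cartridge first rests 10 to 11 mm above its seat; the push then rises to about 13 N some 1 to 2 mm lower, fades to nothing about 5 mm lower, and the rollers drive it home. Home, its underside rests on the seat.
- lock_top (a point): Centre of the top of the red lock plunger, a round button 24 mm across that stands 14 mm out of the dock's top face when out, 88 mm from the bay along the dock's +y. It is pushed straight down.
- lock (a joint): How far the lock plunger is pressed (m): 0 out, 0.007 bottom. Over-centre spring: about 6 N at first, a peak of about 8 N near 1.5 mm, nothing at 4.5 to 5 mm; beyond 5 mm it pulls itself down and stays. Let go before 4 mm, it comes back out. The bottom is rigid and cracks above 40 N.
Not all that is in view belongs to the job. Of the things shaped like the dock, the grey one is meant. Of the things that look like the cart_blue, the larger one is meant.

How it is judged:
By the outcome, as a careful person would: the job done as asked, in the order asked, and still so for the second after the job is handed in, with the robot touching nothing.
It also fails if it takes over 70 s, if anything falls off the work surface, if the arm or the gripper's body presses on something with over 40 N, if the wrist force passes 120 N, or if a joint passes its speed limit or range.

## Working session

There is one attempt and no reset: what is moved stays moved. The work goes in short steps, Python scripts to look and compute and a shell command to move; the robot and the scene stay as the last step left them, time stands still between calls to the robot, and variables do not carry over. Pictures are saved under pics/ and viewed, and the job is handed in when it is done.

```bash
mkdir -p pics; ls; python3 - <<'E'
from plant import manip
import cv2
s=manip.state();print(s, manip.grasp_offset)
for n in("side","top","wrist"):
    f=manip.grab_frame(n);cv2.imwrite(f"pics/{n}0.png",f);print(n,manip.camera_model(n))
E
```

```text
pics
{'time': 0.0, 'joint_pos': array([ 9.92989287e-01,  5.33617685e-02,  1.61428940e+00,  3.16157762e-07,
        1.47599585e+00, -1.19004201e-01]), 'joint_vel': array([ 0.00242607, -0.00183359, -0.00061285,  0.0001903 ,  0.00102779,
        0.00034709]), 'joint_efforts': array([ 1.59395226e-03, -3.93659127e+01, -3.70189834e+01,  5.65739276e-05,
        6.71503163e-03, -5.53190986e-07]), 'tool_pos': array([0.27642121, 0.55978454, 0.19746279]), 'tool_rot': array([-0.68789946,  0.68926477, -0.16104031,  0.16054416]), 'contact_force': array([-0.17211729,  0.41479054, -0.64296445]), 'ft_torque': array([-0.02782664, -0.02092428,  0.03643814]), 'gripper_width': 0.9975156811153258} -0.0187
side {'fx': 472.32984753593433, 'fy': 472.32984753593433, 'cx': 256.03053401910233, 'cy': 198.79415407606217, 'rvec': array([ 2.36773319, -0.58295954,  0.21418581]), 'tvec': array([-0.32137767,  0.24002356,  1.02513991])}
top {'fx': 364.0579577123384, 'fy': 364.0579577123384, 'cx': 256.29988032194444, 'cy': 188.5182081218805, 'rvec': array([ 2.14165911, -2.12284244,  0.1872428 ]), 'tvec': array([0.08252204, 0.38591947, 0.95136668])}
wrist {'fx': 324.77808230960943, 'fy': 324.77808230960943, 'cx': 252.4453574496634, 'cy': 195.1503617707011, 'mount': array([[ 4.85921808e-04,  9.57556348e-01,  2.88245736e-01,
        -7.37819523e-02],
       [ 4.42389714e-04, -2.88245947e-01,  9.57556305e-01,
        -1.75893326e-01],
       [ 9.99999784e-01, -3.37780543e-04, -5.63678071e-04,
         4.38806154e-04],
       [ 0.00000000e+00,  0.00000000e+00,  0.00000000e+00,
         1.00000000e+00]])}
```

View pics/side0.png

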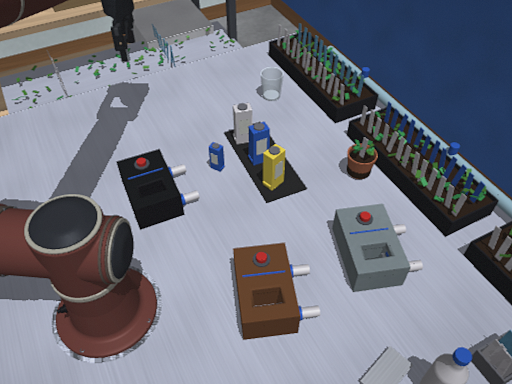

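View pics/top0.png

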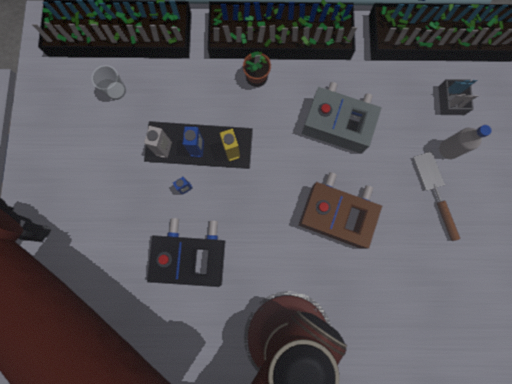

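View pics/wrist0.png

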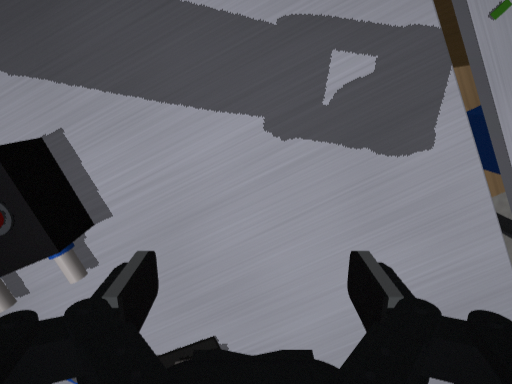

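Candidates for the cartridge are the large blue one (side 259,143; top 193,140) and the small blue one (side 216,156; top 182,186). Candidates for the dock are grey (side 370,245; top 342,120), brown (top 342,215) and black (top 187,260). By the description I choose the large blue cartridge and the grey dock. Next is a close crop to check.

```bash
python3 - <<'E'
import cv2,numpy as np
a=cv2.imread('pics/top0.png');b=cv2.imread('pics/side0.png')
c=lambda im,x,y,w,h,s:cv2.resize(im[y:y+h,x:x+w],None,fx=s,fy=s,interpolation=cv2.INTER_CUBIC)
A=c(a,140,115,120,85,3.3333);B=c(b,200,90,120,85,3.3333);C=c(a,290,75,120,85,3.3333);D=c(b,310,190,120,105,3.3333)[:283*1]
D=c(b,315,198,120,85,3.3333)
cv2.imwrite('pics/crop0.png',np.vstack([np.hstack([A,B]),np.hstack([C,D])]))
E
```

```text
(no output)
```

View pics/crop0.png

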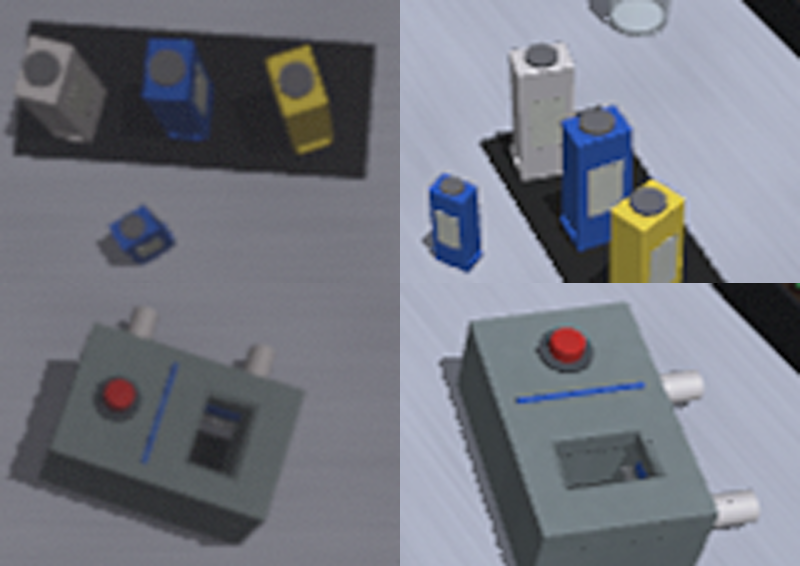

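```bash
cat > h.py <<'E'
import cv2,numpy as np
from scipy.spatial.transform import Rotation as R
from plant import manip
def cam(n,state=None):
    m=manip.camera_model(n);K=np.array([[m['fx'],0,m['cx']],[0,m['fy'],m['cy']],[0,0,1]])
    if n!='wrist':
        Rm=cv2.Rodrigues(np.array(m['rvec']))[0];t=np.array(m['tvec'])
    else:
        q=np.array(state['tool_rot']);T=np.eye(4);T[:3,:3]=R.from_quat(q[[1,2,3,0]]).as_matrix();T[:3,3]=state['tool_pos']
        W=np.linalg.inv(T@m['mount']);Rm=W[:3,:3];t=W[:3,3]
    return K,Rm,t
def onz(c,px,z):
    K,Rm,t=c;px=np.atleast_2d(px).astype(float)
    d=(np.c_[px,np.ones(len(px))]@np.linalg.inv(K).T)@Rm;o=-Rm.T@t
    return o+d*((z-o[2])/d[:,2])[:,None]
def proj(c,P):
    K,Rm,t=c;p=(np.atleast_2d(P)@Rm.T+t)@K.T
    return p[:,:2]/p[:,2:]
E
python3 - <<'E'
from h import *
T=cam('top');S=cam('side')
f=lambda l,o:np.array(l)/3.3333+np.array(o)
np.set_printoptions(precision=4,suppress=True)
print('bluecap T',onz(T,f([(167,68)],(140,115)),.126),'S',onz(S,f([(197,121)],(200,90)),.126))
print('bluetop',onz(T,f([(148,40),(193,40),(190,98),(145,98)],(140,115)),.122))
print('bluetopS',onz(S,f([(162,122),(223,106),(233,140),(178,157)],(200,90)),.122))
print('yellowcap',onz(T,f([(297,79)],(140,115)),.126),onz(S,f([(248,200)],(200,90)),.126)); print('whitecap',onz(T,f([(42,68)],(140,115)),.126),onz(S,f([(142,54)],(200,90)),.126))
c=onz(T,f([(98,40),(303,106),(262,234),(52,169)],(290,75)),.075);print('dock',c)
for i in range(4):
  d=c[(i+1)%4]-c[i];print(np.linalg.norm(d),np.degrees(np.arctan2(d[1],d[0])))
print('lock',onz(T,f([(120,112)],(290,75)),.089),onz(S,f([(167,60)],(315,198)),.089))
print('lineS',onz(S,f([(115,119),(244,102)],(315,198)),.075),onz(T,f([(175,82),(145,178)],(290,75)),.075))
print('bayT',onz(T,f([(203,103),(257,121),(238,194),(189,178)],(290,75)),.075))
print('bayS',onz(S,f([(155,157),(239,147),(265,196),(171,207)],(315,198)),.075))
s=manip.state();print(R.from_quat(np.array(s['tool_rot'])[[1,2,3,0]]).as_matrix())
E
```

```text
bluecap T [[0.5027 0.2533 0.126 ]] S [[0.5042 0.2526 0.126 ]]
bluetop [[0.526  0.2693 0.122 ]
 [0.5264 0.2352 0.122 ]
 [0.4807 0.2358 0.122 ]
 [0.4804 0.2697 0.122 ]]
bluetopS [[0.4815 0.2685 0.122 ]
 [0.5331 0.2632 0.122 ]
 [0.5206 0.2239 0.122 ]
 [0.4738 0.2263 0.122 ]]
yellowcap [[0.4951 0.1553 0.126 ]] [[0.4958 0.1556 0.126 ]]
whitecap [[0.5018 0.3473 0.126 ]] [[0.5035 0.3473 0.126 ]]
dock [[ 0.66   -0.0834  0.075 ]
 [ 0.6047 -0.2481  0.075 ]
 [ 0.4969 -0.2101  0.075 ]
 [ 0.5493 -0.0442  0.075 ]]
0.17378100641408575 -108.5616556713733
0.1142207140160771 160.5764354426485
0.17403805976308548 72.48003297216623
0.11738792279042516 -19.51174765974523
lock [[ 0.5923 -0.097   0.089 ]] [[ 0.5926 -0.0987  0.089 ]]
lineS [[ 0.5399 -0.116   0.075 ]
 [ 0.626  -0.145   0.075 ]] [[ 0.6242 -0.1451  0.075 ]
 [ 0.5425 -0.1185  0.075 ]]
bayT [[ 0.6064 -0.1672  0.075 ]
 [ 0.5915 -0.2103  0.075 ]
 [ 0.5299 -0.1924  0.075 ]
 [ 0.5429 -0.1537  0.075 ]]
bayS [[ 0.5452 -0.1542  0.075 ]
 [ 0.5995 -0.1735  0.075 ]
 [ 0.5901 -0.2127  0.075 ]
 [ 0.531  -0.1913  0.075 ]]
[[ 0.8966 -0.0008  0.4429]
 [-0.4429 -0.0014  0.8966]
 [-0.0002 -1.     -0.0016]]
```

The crop confirms the large blue cartridge on the mat and the grey dock. I'll move above the blue cartridge and look with the wrist camera.

```bash
python3 -m jog '{"offset":[[0.35,-0.5,0.15],[0.37,-0.51,0.15],[0.37,-0.51,0.15],[0.37,-0.51,0.1],[0.37,-0.51,0.1],[0.37,-0.51,0.1],[0.37,-0.51,0.1],[0.37,-0.51,0.1],[0.37,-0.51,0.1],[0.37,-0.51,0.1],[0.37,-0.51,0.1],[0.37,-0.51,0.1]],"angular":[[0,0,0.365],[0,0,0.365],[0,0,0.365],[0,0,0.365],[0,0,0.365],[0,0,0.365],[0,0,0.365],[0,0,0.365],[0,0,0.365],[0,0,0.365],[0,0,0.365],[0,0,0.365]],"jaw":[56,56,56,56,56,56,56,56,56,56,56,56]}'
python3 -m jog '{"offset":[[0,0,0],[0,0,0]],"angular":[[0,0,0],[0,0,0]],"jaw":[56,56]}'
python3 - <<'E'
from h import *
s=manip.state();f=manip.grab_frame('wrist');cv2.imwrite('pics/w1.png',f)
import pickle;pickle.dump(s,open('w1.pkl','wb'))
print(s['tool_pos'],s['contact_force'],s['gripper_width'],R.from_quat(np.array(s['tool_rot'])[[1,2,3,0]]).as_matrix().round(4))
E
```

```text
time: 1.35
tool_pos: [0.4982, 0.2537, 0.2661]
tool_rot: [-0.707, 0.707, 0.0, -0.001]
contact_force: [0.3, 0.5, 1.0]
gripper_width: 0.655
time: 1.55
tool_pos: [0.4978, 0.2545, 0.2659]
tool_rot: [0.707, -0.707, 0.001, -0.0]
contact_force: [0.0, 0.9, 1.0]
gripper_width: 0.656
[0.4977969  0.25452995 0.26586912] [0.02125853 0.92732304 0.97828153] 0.6564744153268803 [[ 1.0e+00 -8.0e-04  1.8e-03]
 [-1.8e-03  2.0e-04  1.0e+00]
 [-8.0e-04 -1.0e+00  2.0e-04]]
```

View pics/w1.png

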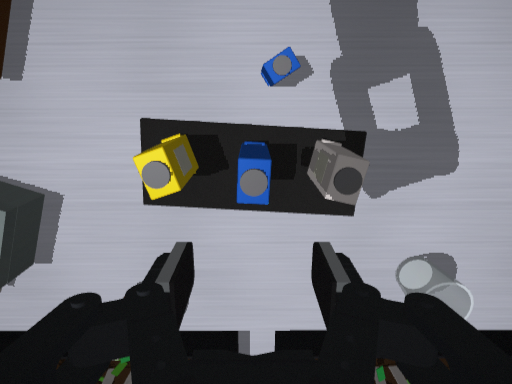

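The wrist view shows blue (cap about 253,183) between yellow and white, and nearly square to the tool. I'll measure it finely.

```bash
python3 - <<'E'
import cv2
f=cv2.imread('pics/w1.png');cv2.imwrite('pics/w1c.png',cv2.resize(f[130:216,205:305],None,fx=7,fy=7,interpolation=cv2.INTER_CUBIC)[:600])
E
```

```text
(no output)
```

View pics/w1c.png

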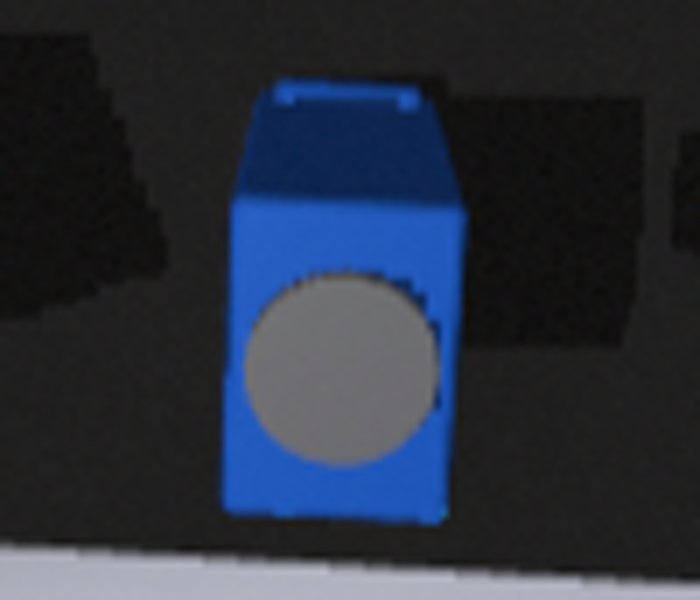

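```bash
python3 - <<'E'
from h import *
import pickle
s=pickle.load(open('w1.pkl','rb'));W=cam('wrist',s)
np.set_printoptions(precision=4,suppress=True)
q=np.array([(230,199),(466,209),(446,523),(221,513)])/7+np.array([205,130])-.43
P=onz(W,q,.122);print(P,P.mean(0))
for i in range(4):
  d=P[(i+1)%4]-P[i];print(np.linalg.norm(d),np.degrees(np.arctan2(d[1],d[0])))
print('cap',onz(W,np.array([(342,368)])/7+np.array([205,130])-.43,.126))
print('whitecap',onz(W,[(348,181)],.126),'yellowcap',onz(W,[(156,174)],.126))
print('white corners',onz(W,[(309,165),(333,140),(368,160),(360,200)],.122))
E
```

```text
[[0.4817 0.24   0.122 ]
 [0.4832 0.2736 0.122 ]
 [0.5302 0.2713 0.122 ]
 [0.5286 0.238  0.122 ]] [0.5059 0.2557 0.122 ]
0.03356451691462027 87.42404436325081
0.047052479015443516 -2.793116973151011
0.03333905025983748 -92.79810163929257
0.046922903824323556 177.48189864467645
cap [[0.5055 0.2559 0.126 ]]
whitecap [[0.5045 0.3507 0.126 ]] yellowcap [[0.4969 0.1589 0.126 ]]
white corners [[0.4889 0.3115 0.122 ]
 [0.4642 0.3338 0.122 ]
 [0.484  0.37   0.122 ]
 [0.5258 0.3659 0.122 ]]
```

```bash
python3 -m jog '{"offset":[[0.14,0.01,0],[0,0,-0.4],[0,0,-0.5],[0,0,-0.5],[0,0,-0.5],[0,0,-0.5],[0,0,-0.5],[0,0,-0.4],[0,0,-0.3],[0,0,-0.1],[0,0,0],[0,0,0]],"angular":[[0,0,-0.45],[0,0,0],[0,0,0],[0,0,0],[0,0,0],[0,0,0],[0,0,0],[0,0,0],[0,0,0],[0,0,0],[0,0,0],[0,0,0]],"jaw":[56,56,56,56,56,56,56,56,56,56,56,56]}'
python3 - <<'E'
from h import *
f=manip.grab_frame('wrist');cv2.imwrite('pics/w2.png',f)
f=manip.grab_frame('side');cv2.imwrite('pics/s2.png',cv2.resize(f[70:220,180:340],None,fx=4,fy=4))
E
```

```text
time: 2.8
tool_pos: [0.5055, 0.2559, 0.0824]
tool_rot: [0.707, -0.707, 0.016, -0.017]
contact_force: [0.1, 0.1, 0.1]
gripper_width: 0.657
```

View pics/w2.png

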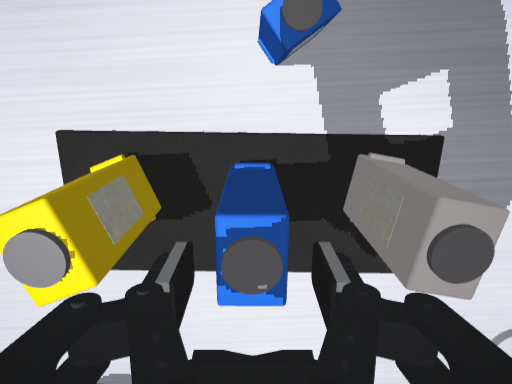

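View pics/s2.png

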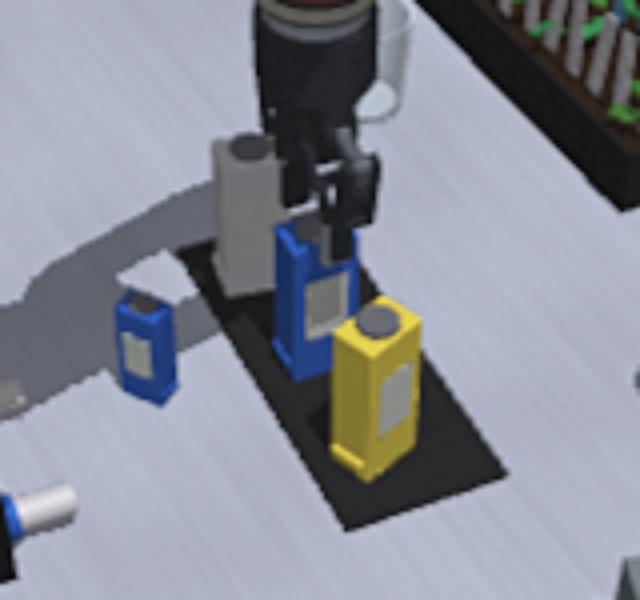

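The cartridge sits centred between the pads (252,265) with its neighbours clear, so I'll close.

```bash
python3 -m jog '{"offset":[[0,0,0],[0,0,0],[0,0,0],[0,0,0],[0,0,0],[0,0,0]],"angular":[[0,0,0],[0,0,0],[0,0,0],[0,0,0],[0,0,0],[0,0,0]],"jaw":[25,25,25,25,25,25]}'
python3 -m jog '{"offset":[[0,0,0.1],[0,0,0.4],[0,0,0.5],[0,0,0.5],[0,0,0.6],[0,0,0.6],[0,0,0]],"angular":[[0,0,0],[0,0,0],[0,0,0],[0,0,0],[0,0,0],[0,0,0],[0,0,0]],"jaw":[25,25,25,25,25,25,25]}'
python3 - <<'E'
from h import *
s=manip.state();print(s['tool_pos'],s['contact_force'],s['gripper_width'])
f=manip.grab_frame('wrist');cv2.imwrite('pics/w3.png',f)
f=manip.grab_frame('side');cv2.imwrite('pics/s3.png',cv2.resize(f[40:220,180:340],None,fx=3.3,fy=3.3))
E
```

```text
time: 3.5
tool_pos: [0.5059, 0.2556, 0.0825]
tool_rot: [0.707, -0.707, 0.016, -0.018]
contact_force: [0.2, -0.6, 4.8]
gripper_width: 0.372
time: 4.2
tool_pos: [0.5067, 0.2561, 0.2207]
tool_rot: [0.708, -0.706, 0.014, -0.019]
contact_force: [-0.5, -0.0, -1.1]
gripper_width: 0.374
[0.50669257 0.25611843 0.22068741] [-0.48610882 -0.049534   -1.11019771] 0.3737557911751195
```

View pics/w3.png

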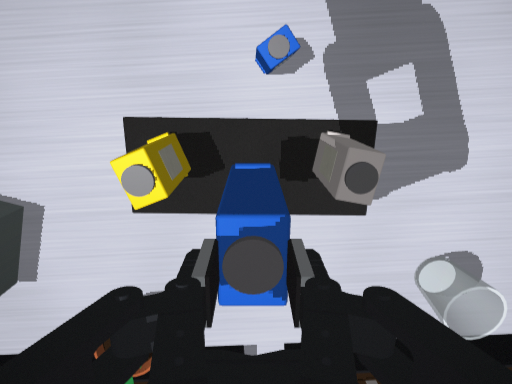

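View pics/s3.png

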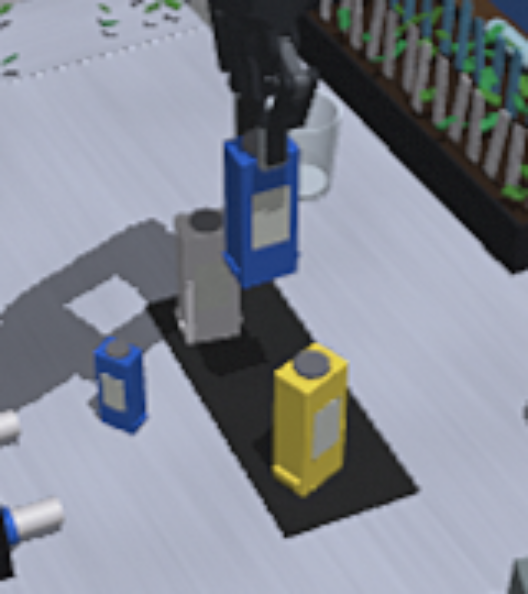

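Held upright. I'll carry it past the bay so the wrist camera sees the dock.

```bash
python3 -m jog '{"offset":[[0.1,-0.3,0.6],[0.2,-0.6,0.3],[0.28,-0.8,0.1],[0.28,-0.8,0],[0.28,-0.8,0],[0.28,-0.8,0],[0.28,-0.8,0],[0.28,-0.8,0],[0.28,-0.8,0],[0.28,-0.8,0],[0.28,-0.8,0],[0.24,-0.6,0]],"angular":[[0,0,0],[0,0,-0.2],[0,0,-0.23],[0,0,-0.23],[0,0,-0.23],[0,0,-0.23],[0,0,-0.23],[0,0,-0.23],[0,0,-0.23],[0,0,-0.23],[0,0,-0.23],[0,0,-0.23]],"jaw":[25,25,25,25,25,25,25,25,25,25,25,25]}'
python3 -m jog '{"offset":[[0,-0.2,0],[0,0,0],[0,0,0]],"angular":[[0,0,0],[0,0,0],[0,0,0]],"jaw":[25,25,25]}'
python3 - <<'E'
from h import *
s=manip.state();f=manip.grab_frame('wrist');cv2.imwrite('pics/w4.png',f)
import pickle;pickle.dump(s,open('w4.pkl','wb'))
print(s['tool_pos'],s['contact_force'],s['gripper_width'],R.from_quat(np.array(s['tool_rot'])[[1,2,3,0]]).as_matrix().round(4))
E
```

```text
time: 5.5
tool_pos: [0.6567, -0.1817, 0.2617]
tool_rot: [0.699, -0.698, 0.112, -0.108]
contact_force: [0.8, 0.9, -2.0]
gripper_width: 0.371
time: 5.8
tool_pos: [0.6569, -0.1884, 0.2642]
tool_rot: [0.699, -0.698, 0.11, -0.107]
contact_force: [-0.0, 1.1, -2.1]
gripper_width: 0.373
[ 0.65693383 -0.18844177  0.26423412] [-0.00503072  1.07110646 -2.11878756] 0.37285787215140975 [[ 0.9528 -0.0029  0.3035]
 [-0.3035  0.002   0.9528]
 [-0.0034 -1.      0.001 ]]
```

View pics/w4.png

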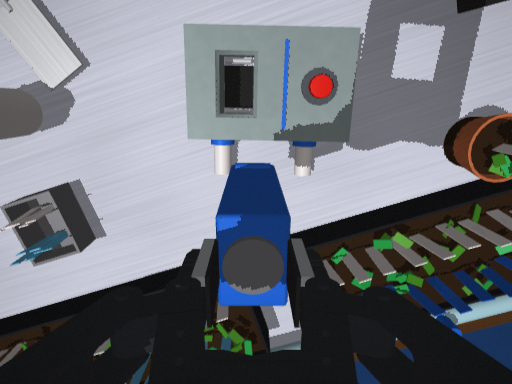

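The dock is in clear view with the bay at about (236,84) and the red lock at (321,86). A zoom will give the corners.

```bash
python3 - <<'E'
import cv2
f=cv2.imread('pics/w4.png');cv2.imwrite('pics/w4c.png',cv2.resize(f[15:155,175:375],None,fx=4,fy=4,interpolation=cv2.INTER_CUBIC))
E
```

```text
(no output)
```

View pics/w4c.png

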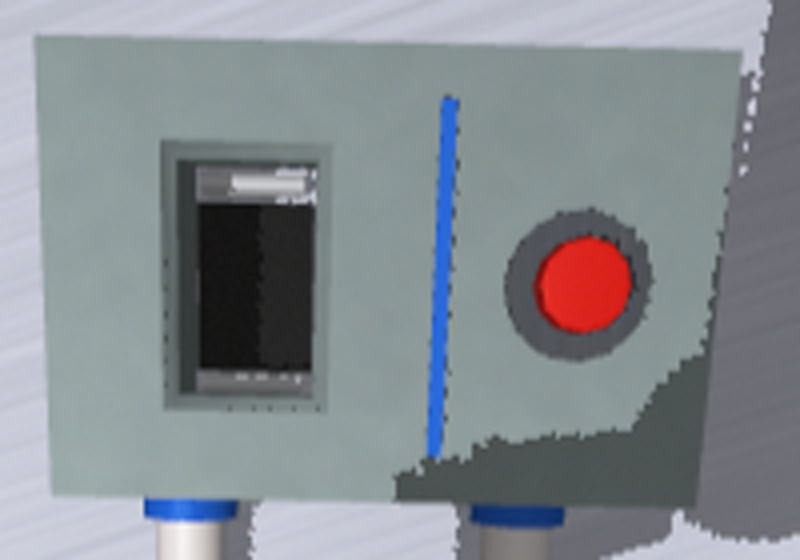

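```bash
cat > dock.py <<'E'
from h import *
import pickle
from scipy.optimize import least_squares
np.set_printoptions(precision=4,suppress=True)
s=pickle.load(open('w4.pkl','rb'));W=cam('wrist',s)
q=np.array([(35,36),(742,51),(695,508),(52,495),(161,141),(331,145),(327,412),(164,409),(585,285)])/4+np.array([175,15])-.375
o=np.array([(-58,-54,75),(-58,126,75),(58,126,75),(58,-54,75),(-34,-22.5,75),(-34,22.5,75),(34,22.5,75),(34,-22.5,75),(0,88,89)])/1000
def place(p,o): 
    c,s=np.cos(p[2]),np.sin(p[2]);return np.c_[p[0]+c*o[:,0]-s*o[:,1],p[1]+s*o[:,0]+c*o[:,1],o[:,2]]
def fit(c,q,o):
    r=least_squares(lambda p:(proj(c,place(p,o))-q).ravel(),[.568,-.18,-.3],loss='soft_l1')
    return r.x,(proj(c,place(r.x,o))-q)
E
python3 - <<'E'
from dock import *
x,r=fit(W,q,o);print('wrist',x,np.degrees(x[2]));print(r)
f=lambda l,of:np.array(l)/3.3333+np.array(of)
T=f([(98,40),(303,106),(262,234),(52,169),(120,112)],(290,75))
# order: +x side: (98,40) is x+ y+; (303,106) x+ y-; (262,234) x- y-; (52,169) x- y+
oT=np.array([(58,126,75),(58,-54,75),(-58,-54,75),(-58,126,75),(0,88,89)])/1000
x,r=fit(cam('top'),T,oT);print('top',x,np.degrees(x[2]));print(r)
oS=np.array([(-30,-18.5,75)])
S=f([(167,60),(155,157),(239,147),(265,196),(171,207)],(315,198))
oS=np.array([(0,88,89),(-34,22.5,75),(34,22.5,75),(34,-22.5,75),(-34,-22.5,75)])/1000
x,r=fit(cam('side'),S,oS);print('side',x,np.degrees(x[2]));print(r)
E
```

```text
wrist [ 0.5687 -0.1781 -0.3281] -18.80021651490929
[[-0.272  -0.2579]
 [ 0.0935 -0.218 ]
 [ 0.0523  0.1441]
 [-0.1989  0.2833]
 [-0.3629 -0.1579]
 [ 0.5719 -0.2486]
 [ 0.0796  0.3155]
 [-0.2414  0.2556]
 [ 0.3093  0.1064]]
top [ 0.5662 -0.1805 -0.3155] -18.07862652310719
[[-1.6983 -0.1588]
 [ 0.6532  0.0497]
 [ 1.4596  0.9897]
 [-0.5307 -0.2869]
 [-0.0591 -0.4129]]
side [ 0.5663 -0.1825 -0.3041] -17.421850258312126
[[-0.0357 -0.0232]
 [-2.6033 -0.2852]
 [ 1.4956 -1.7543]
 [ 1.1243  0.1697]
 [-0.7561  1.5936]]
```

```bash
python3 - <<'E'
import cv2
f=cv2.imread('pics/w4.png');cv2.imwrite('pics/w4d.png',cv2.resize(f[150:320,190:320],None,fx=3.5,fy=3.5,interpolation=cv2.INTER_CUBIC))
E
```

```text
(no output)
```

View pics/w4d.png

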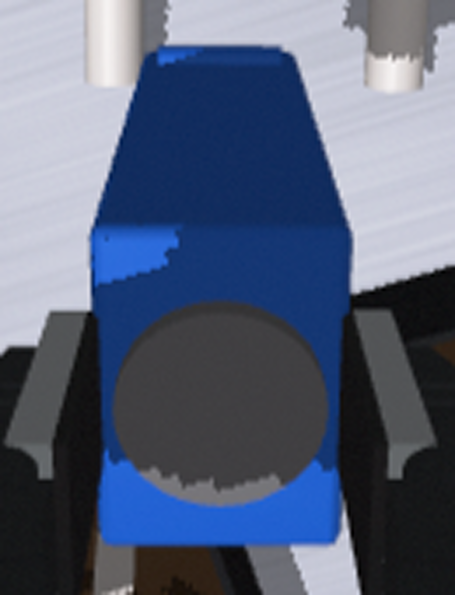

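```bash
python3 - <<'E'
from dock import *
# tool-frame trick: state with identity at down pose
s0=dict(tool_pos=np.zeros(3),tool_rot=s['tool_rot']);Wt=cam('wrist',s0)
Rt=R.from_quat(np.array(s['tool_rot'])[[1,2,3,0]]).as_matrix()
m=manip.camera_model('wrist')['mount'];K=W[0]
def tooly(px,y):
    d=np.c_[px,np.ones(len(px))]@np.linalg.inv(K).T@m[:3,:3].T;o_=m[:3,3]
    return o_+d*((y-o_[1])/d[:,1])[:,None]
c=np.array([(91,229),(351,229),(340,545),(101,545)])/3.5+[190,150]-.36
for y in(-.0395,-.0375):
    P=tooly(c,y);print(y,P[:,[0,2]],P.mean(0))
print('cap',tooly(np.array([(221,405)])/3.5+[190,150]-.36,-.0435))
# foot: bead outer edge  at underside+14 -> tool y .0765-.014
b=np.array([(152,50),(292,50)])/3.5+[190,150]-.36
print('bead',tooly(b,.0625))
print(s['tool_pos'],Rt@[0,0,1],np.degrees(np.arctan2(*-(Rt@[0,0,1])[:2][::1])))
E
```

```text
-0.0395 [[-0.0234 -0.016 ]
 [-0.0234  0.0172]
 [ 0.0235  0.0172]
 [ 0.0235 -0.0162]] [ 0.0001 -0.0395  0.0005]
-0.0375 [[-0.0226 -0.0163]
 [-0.0226  0.0174]
 [ 0.025   0.0174]
 [ 0.025  -0.0164]] [ 0.0012 -0.0375  0.0005]
cap [[-0.0005 -0.0435  0.0006]]
bead [[-0.0263  0.0625 -0.0141]
 [-0.0263  0.0625  0.0157]]
[ 0.6569 -0.1884  0.2642] [0.3035 0.9528 0.001 ] -162.32940833027607
```

```bash
python3 -m jog '{"offset":[[-0.3,0.03,0],[-0.4,0.04,0],[-0.4,0.04,-0.2],[-0.4,0.04,-0.4],[-0.27,0.04,-0.4],[0,0,-0.4],[0,0,-0.4],[0,0,-0.25],[0,0,0],[0,0,0]],"angular":[[0,0,-0.17],[0,0,0],[0,0,0],[0,0,0],[0,0,0],[0,0,0],[0,0,0],[0,0,0],[0,0,0],[0,0,0]],"jaw":[25,25,25,25,25,25,25,25,25,25]}'
python3 - <<'E'
from h import *
s=manip.state();print(s['time'],s['tool_pos'],s['contact_force'],R.from_quat(np.array(s['tool_rot'])[[1,2,3,0]]).as_matrix().round(4))
a=manip.grab_frame('top');b=manip.grab_frame('side');cv2.imwrite('pics/c5.png',np.hstack([cv2.resize(a[70:170,290:390],(400,400),interpolation=2),cv2.resize(b[160:300,305:445],(400,400),interpolation=2)]))
f=manip.grab_frame('wrist');cv2.imwrite('pics/w5.png',f)
E
```

```text
time: 6.85
tool_pos: [0.5696, -0.1796, 0.1643]
tool_rot: [-0.698, 0.698, -0.115, 0.115]
contact_force: [0.5, -0.6, -1.9]
gripper_width: 0.371
6.85 [ 0.56957317 -0.17962102  0.16430209] [ 0.54354303 -0.63829247 -1.88819595] [[ 9.473e-01  6.000e-04  3.202e-01]
 [-3.202e-01 -2.000e-04  9.473e-01]
 [ 6.000e-04 -1.000e+00  0.000e+00]]
```

View pics/c5.png

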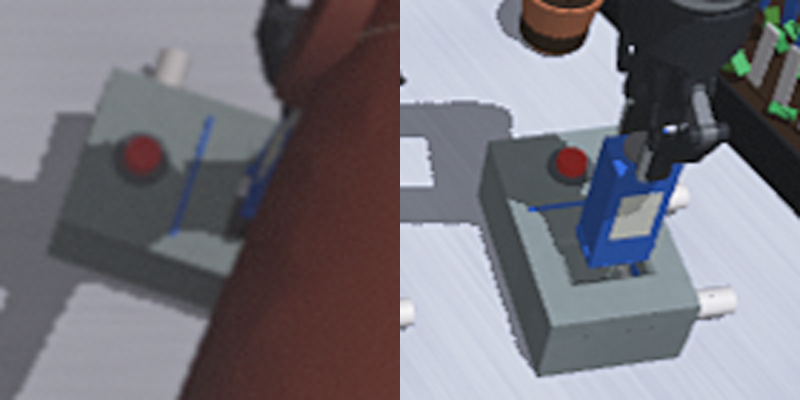

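View pics/w5.png

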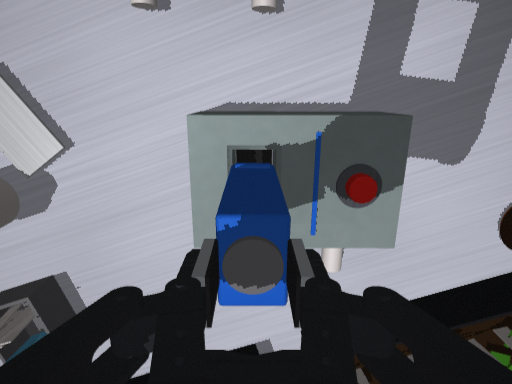

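```bash
python3 - <<'E'
import cv2
f=cv2.imread('pics/w5.png');cv2.imwrite('pics/w5c.png',cv2.resize(f[105:255,180:420],None,fx=3.3333,fy=3.3333,interpolation=cv2.INTER_CUBIC))
E
```

```text
(no output)
```

View pics/w5c.png

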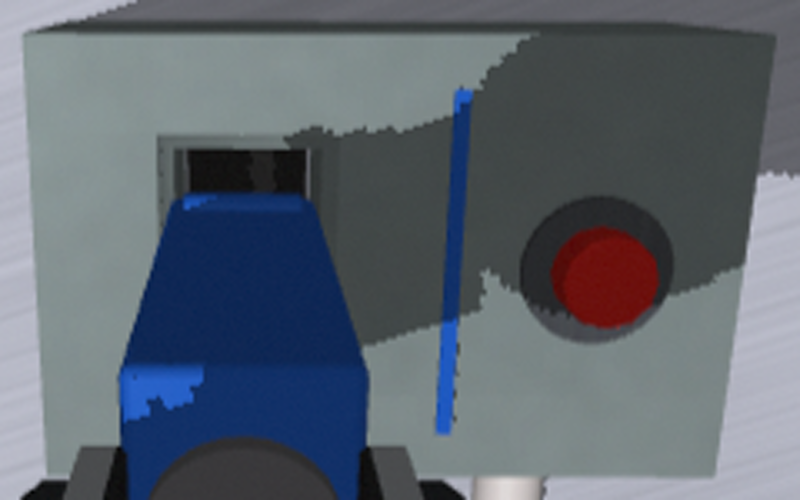

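```bash
python3 - <<'E'
from dock import *
s=manip.state();W=cam('wrist',s);print(s['tool_pos'])
q=np.array([(24,34),(776,35),(716,476),(47,476),(606,277),(157,135)])/3.3333+[180,105]-.35
oo=np.array([(-58,-54,75),(-58,126,75),(58,126,75),(58,-54,75),(0,88,89),(-34,-22.5,75)])/1000
x,r=fit(W,q,oo);print(x,np.degrees(x[2]));print(r)
d=x[:2]-s['tool_pos'][:2];c,sn=np.cos(x[2]),np.sin(x[2]);print('dock frame offset of dock from tcp',c*d[0]+sn*d[1],-sn*d[0]+c*d[1])
E
```

```text
[ 0.5702 -0.1804  0.1654]
[ 0.5686 -0.1781 -0.3268] -18.72255439494145
[[-0.5177 -0.0466]
 [-0.0621 -0.4115]
 [-0.4754 -0.1062]
 [ 0.248  -0.1228]
 [ 1.7154  1.8855]
 [-0.1711 -0.1755]]
dock frame offset of dock from tcp -0.002223577161099715 0.0016583887277532936
```

```bash
python3 -m jog '{"offset":[[-0.028,0.025,0],[0,0,-0.1],[0,0,-0.1],[0,0,-0.08],[0,0,0]],"angular":[[0,0,0],[0,0,0],[0,0,0],[0,0,0],[0,0,0]],"jaw":[25,25,25,25,25]}'
python3 -m jog '{"offset":[[0,0,-0.06],[0,0,-0.06],[0,0,-0.06],[0,0,0]],"angular":[[0,0,0],[0,0,0],[0,0,0],[0,0,0]],"jaw":[25,25,25,25]}'
```

```text
time: 7.5
tool_pos: [0.5672, -0.1786, 0.1483]
tool_rot: [0.698, -0.697, 0.116, -0.114]
contact_force: [-0.3, 0.5, -1.3]
gripper_width: 0.373
time: 7.9
tool_pos: [0.5675, -0.1788, 0.14]
tool_rot: [0.698, -0.698, 0.115, -0.115]
contact_force: [0.2, 1.1, -1.9]
gripper_width: 0.374
```

```bash
python3 -m jog '{"offset":[[0,0,-0.06],[0,0,-0.06],[0,0,-0.06],[0,0,-0.06],[0,0,0]],"angular":[[0,0,0],[0,0,0],[0,0,0],[0,0,0],[0,0,0]],"jaw":[25,25,25,25,25]}'
python3 -m jog '{"offset":[[0,0,-0.04],[0,0,-0.04],[0,0,0]],"angular":[[0,0,0],[0,0,0],[0,0,0]],"jaw":[25,25,25]}'
```

```text
time: 8.4
tool_pos: [0.5675, -0.1787, 0.1279]
tool_rot: [0.698, -0.698, 0.115, -0.115]
contact_force: [0.5, -1.2, -2.0]
gripper_width: 0.372
time: 8.7
tool_pos: [0.5677, -0.1788, 0.1243]
tool_rot: [0.698, -0.698, 0.115, -0.115]
contact_force: [0.6, 0.3, -1.4]
gripper_width: 0.373
```

```bash
J(){ :; }
python3 -m jog '{"offset":[[0,0,-0.03],[0,0,-0.03],[0,0,0]],"angular":[[0,0,0],[0,0,0],[0,0,0]],"jaw":[25,25,25]}'
python3 -m jog '{"offset":[[0,0,-0.03],[0,0,-0.03],[0,0,0]],"angular":[[0,0,0],[0,0,0],[0,0,0]],"jaw":[25,25,25]}'
```

```text
time: 9.0
tool_pos: [0.5677, -0.1788, 0.1214]
tool_rot: [0.698, -0.698, 0.115, -0.115]
contact_force: [-0.0, 0.2, -1.4]
gripper_width: 0.373
time: 9.3
tool_pos: [0.5677, -0.1788, 0.1184]
tool_rot: [0.698, -0.698, 0.115, -0.115]
contact_force: [0.7, -0.2, -1.8]
gripper_width: 0.375
```

```bash
python3 -m jog '{"offset":[[0,0,-0.03],[0,0,-0.03],[0,0,0]],"angular":[[0,0,0],[0,0,0],[0,0,0]],"jaw":[25,25,25]}'
```

```text
time: 9.6
tool_pos: [0.5677, -0.1788, 0.1153]
tool_rot: [0.698, -0.698, 0.115, -0.115]
contact_force: [0.5, -0.3, -1.9]
gripper_width: 0.372
```

```bash
python3 -m jog '{"offset":[[0,0,-0.03],[0,0,-0.03],[0,0,0]],"angular":[[0,0,0],[0,0,0],[0,0,0]],"jaw":[25,25,25]}'
```

```text
time: 9.9
tool_pos: [0.5677, -0.1788, 0.1124]
tool_rot: [0.698, -0.698, 0.115, -0.115]
contact_force: [-0.3, -0.2, -1.9]
gripper_width: 0.373
```

```bash
python3 -m jog '{"offset":[[0,0,-0.03],[0,0,-0.03],[0,0,0]],"angular":[[0,0,0],[0,0,0],[0,0,0]],"jaw":[25,25,25]}'
```

```text
time: 10.2
tool_pos: [0.5677, -0.1788, 0.1093]
tool_rot: [0.698, -0.698, 0.115, -0.115]
contact_force: [-0.2, 0.6, -2.6]
gripper_width: 0.375
```

```bash
python3 -m jog '{"offset":[[0,0,-0.03],[0,0,0]],"angular":[[0,0,0],[0,0,0]],"jaw":[25,25]}'
```

```text
time: 10.4
tool_pos: [0.5677, -0.1788, 0.1079]
tool_rot: [0.698, -0.698, 0.115, -0.115]
contact_force: [-0.8, -0.1, -2.6]
gripper_width: 0.373
```

```bash
python3 -m jog '{"offset":[[0,0,-0.03],[0,0,-0.03],[0,0,0]],"angular":[[0,0,0],[0,0,0],[0,0,0]],"jaw":[25,25,25]}'
```

```text
time: 10.7
tool_pos: [0.5677, -0.1788, 0.1048]
tool_rot: [0.698, -0.698, 0.115, -0.115]
contact_force: [0.4, 0.5, -2.1]
gripper_width: 0.376
```

```bash
python3 -m jog '{"offset":[[0,0,-0.03],[0,0,0]],"angular":[[0,0,0],[0,0,0]],"jaw":[25,25]}'
```

```text
time: 10.9
tool_pos: [0.5677, -0.1788, 0.1034]
tool_rot: [0.698, -0.698, 0.115, -0.115]
contact_force: [0.3, -0.6, -1.7]
gripper_width: 0.372
```

```bash
python3 -m jog '{"offset":[[0,0,-0.03],[0,0,0]],"angular":[[0,0,0],[0,0,0]],"jaw":[25,25]}'
```

```text
time: 11.1
tool_pos: [0.5677, -0.1788, 0.102]
tool_rot: [0.698, -0.698, 0.115, -0.115]
contact_force: [0.1, 0.5, -1.8]
gripper_width: 0.376
```

```bash
python3 -m jog '{"offset":[[0,0,-0.03],[0,0,0]],"angular":[[0,0,0],[0,0,0]],"jaw":[25,25]}'
```

```text
time: 11.3
tool_pos: [0.5678, -0.1789, 0.1005]
tool_rot: [0.698, -0.698, 0.115, -0.115]
contact_force: [-0.3, -0.0, -3.1]
gripper_width: 0.375
```

```bash
python3 -m jog '{"offset":[[0,0,-0.02],[0,0,0]],"angular":[[0,0,0],[0,0,0]],"jaw":[25,25]}'
```

```text
time: 11.5
tool_pos: [0.5682, -0.179, 0.1003]
tool_rot: [-0.698, 0.698, -0.115, 0.115]
contact_force: [-0.4, -0.5, 0.8]
gripper_width: 0.371
```

```bash
python3 -m jog '{"offset":[[0,0,-0.02],[0,0,0]],"angular":[[0,0,0],[0,0,0]],"jaw":[25,25]}'
```

```text
time: 11.7
tool_pos: [0.5686, -0.1792, 0.1002]
tool_rot: [-0.698, 0.698, -0.114, 0.116]
contact_force: [-1.9, 0.8, 3.7]
gripper_width: 0.373
```

```bash
python3 -m jog '{"offset":[[0,0,-0.02],[0,0,0]],"angular":[[0,0,0],[0,0,0]],"jaw":[25,25]}'
```

```text
time: 11.9
tool_pos: [0.5691, -0.1794, 0.1]
tool_rot: [-0.697, 0.698, -0.114, 0.116]
contact_force: [-1.0, 0.3, 7.2]
gripper_width: 0.374
```

```bash
python3 -m jog '{"offset":[[0,0,-0.02],[0,0,0]],"angular":[[0,0,0],[0,0,0]],"jaw":[25,25]}'
```

```text
time: 12.1
tool_pos: [0.5696, -0.1796, 0.0997]
tool_rot: [-0.697, 0.698, -0.114, 0.116]
contact_force: [-2.1, 0.6, 9.1]
gripper_width: 0.373
```

```bash
python3 -m jog '{"offset":[[-0.02,0.007,-0.02],[0,0,0]],"angular":[[0,0,0],[0,0,0]],"jaw":[25,25]}'
```

```text
time: 12.3
tool_pos: [0.5693, -0.1795, 0.0996]
tool_rot: [-0.697, 0.698, -0.113, 0.117]
contact_force: [-1.1, 0.4, 11.6]
gripper_width: 0.372
```

```bash
python3 -m jog '{"offset":[[0,0,-0.02],[0,0,0]],"angular":[[0,0,0],[0,0,0]],"jaw":[25,25]}'
```

```text
time: 12.5
tool_pos: [0.5696, -0.1796, 0.0992]
tool_rot: [-0.697, 0.698, -0.113, 0.117]
contact_force: [-1.9, 0.9, 13.3]
gripper_width: 0.375
```

```bash
python3 -m jog '{"offset":[[0,0,-0.02],[0,0,0]],"angular":[[0,0,0],[0,0,0]],"jaw":[25,25]}'; python3 -c "
from plant import manip
s=manip.state();print(s['tool_pos'],s['contact_force'],s['ft_torque'],s['tool_rot'])"
```

```text
time: 12.7
tool_pos: [0.5697, -0.1796, 0.0983]
tool_rot: [-0.697, 0.698, -0.113, 0.117]
contact_force: [-0.5, 0.4, 12.9]
gripper_width: 0.371
[ 0.56970347 -0.17960668  0.09828734] [-0.54316853  0.41094025 12.93443228] [0.23483276 0.38655191 0.0304391 ] [-0.69716067  0.69821127 -0.11258165  0.11744534]
```

```bash
python3 -m jog '{"offset":[[0,0,-0.02],[0,0,0]],"angular":[[0,0,0],[0,0,0]],"jaw":[25,25]}'
```

```text
time: 12.9
tool_pos: [0.5687, -0.1792, 0.0955]
tool_rot: [-0.697, 0.698, -0.113, 0.117]
contact_force: [-0.7, 1.3, 2.9]
gripper_width: 0.368
```

```bash
python3 -m jog '{"offset":[[0,0,-0.02],[0,0,0]],"angular":[[0,0,0],[0,0,0]],"jaw":[25,25]}'
```

```text
time: 13.1
tool_pos: [0.5663, -0.1784, 0.0904]
tool_rot: [0.698, -0.698, 0.115, -0.115]
contact_force: [0.1, -1.2, -3.2]
gripper_width: 0.371
```

It has snapped over. Now small steps until I feel the seat.

```bash
python3 -m jog '{"offset":[[0.02,-0.007,-0.01],[0,0,0]],"angular":[[0,0,0],[0,0,0]],"jaw":[25,25]}'
```

```text
time: 13.3
tool_pos: [0.5674, -0.1787, 0.0904]
tool_rot: [0.698, -0.698, 0.116, -0.115]
contact_force: [0.3, 0.3, -2.3]
gripper_width: 0.371
```

```bash
python3 -m jog '{"offset":[[0,0,-0.01],[0,0,0]],"angular":[[0,0,0],[0,0,0]],"jaw":[25,25]}'
```

```text
time: 13.5
tool_pos: [0.5677, -0.1788, 0.0904]
tool_rot: [0.698, -0.698, 0.115, -0.115]
contact_force: [-0.5, -1.0, -1.0]
gripper_width: 0.371
```

```bash
python3 -m jog '{"offset":[[0,0,-0.01],[0,0,0]],"angular":[[0,0,0],[0,0,0]],"jaw":[25,25]}'
```

```text
time: 13.7
tool_pos: [0.5679, -0.1789, 0.0902]
tool_rot: [0.698, -0.698, 0.115, -0.115]
contact_force: [0.4, 0.3, -2.6]
gripper_width: 0.376
```

```bash
python3 -m jog '{"offset":[[0,0,-0.01],[0,0,0]],"angular":[[0,0,0],[0,0,0]],"jaw":[25,25]}'
```

```text
time: 13.9
tool_pos: [0.5681, -0.179, 0.0902]
tool_rot: [-0.698, 0.698, -0.115, 0.115]
contact_force: [0.2, 0.1, 0.9]
gripper_width: 0.376
```

```bash
python3 -m jog '{"offset":[[0,0,-0.02],[0,0,0]],"angular":[[0,0,0],[0,0,0]],"jaw":[25,25]}'
```

```text
time: 14.1
tool_pos: [0.5686, -0.1792, 0.0902]
tool_rot: [-0.698, 0.698, -0.114, 0.116]
contact_force: [-2.6, 0.7, 4.7]
gripper_width: 0.374
```

```bash
python3 -m jog '{"offset":[[0,0,-0.02],[0,0,0]],"angular":[[0,0,0],[0,0,0]],"jaw":[25,25]}'
```

```text
time: 14.3
tool_pos: [0.569, -0.1793, 0.0903]
tool_rot: [-0.697, 0.698, -0.114, 0.116]
contact_force: [-3.2, 1.1, 8.7]
gripper_width: 0.37
```

```bash
python3 - <<'E'
from h import *
b=manip.grab_frame('side');cv2.imwrite('pics/c6.png',cv2.resize(b[160:300,305:445],(560,560),interpolation=2))
E
```

```text
(no output)
```

View pics/c6.png

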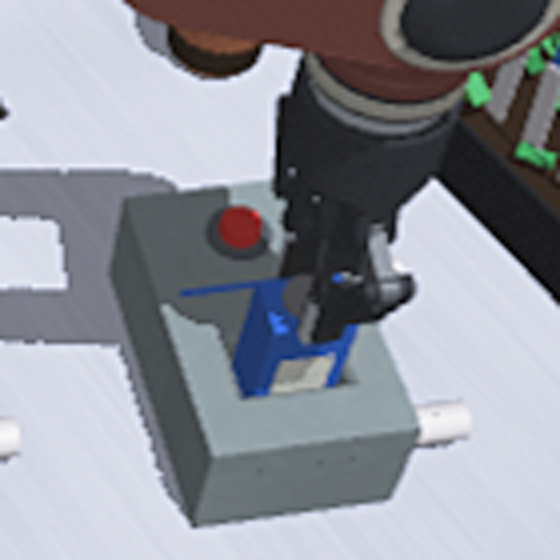

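The seat is felt: rigid at TCP z 0.0902, 10 mm below first contact. The picture shows the cartridge deep and upright. I'll unload, open and withdraw.

```bash
python3 -m jog '{"offset":[[0,0,0.08],[0,0,0],[0,0,0],[0,0,0],[0,0,0]],"angular":[[0,0,0],[0,0,0],[0,0,0],[0,0,0],[0,0,0]],"jaw":[25,25,54,54,54]}'
python3 -m jog '{"offset":[[0,0,0.2],[0,0,0.5],[0,0,0.6],[0,0,0.6],[0,0,0.6],[0,0,0.5],[0,0,0],[0,0,0]],"angular":[[0,0,0],[0,0,0],[0,0,0],[0,0,0],[0,0,0],[0,0,0],[0,0,0],[0,0,0]],"jaw":[54,54,54,54,0,0,0,0]}'
python3 - <<'E'
from h import *
s=manip.state();print(s['tool_pos'],s['contact_force'],R.from_quat(np.array(s['tool_rot'])[[1,2,3,0]]).as_matrix().round(4))
import pickle;pickle.dump(s,open('w7.pkl','wb'))
f=manip.grab_frame('wrist');cv2.imwrite('pics/w7.png',f)
E
```

```text
time: 14.85
tool_pos: [0.5684, -0.1791, 0.0923]
tool_rot: [-0.698, 0.698, -0.115, 0.115]
contact_force: [-0.3, 0.4, 0.8]
gripper_width: 0.632
time: 15.65
tool_pos: [0.5683, -0.179, 0.2429]
tool_rot: [-0.697, 0.698, -0.114, 0.116]
contact_force: [1.3, 0.1, -0.6]
gripper_width: 0.004
[ 0.56827904 -0.17904258  0.24289016] [ 1.30391267  0.05008985 -0.55430951] [[ 9.471e-01  2.000e-03  3.210e-01]
 [-3.210e-01 -9.000e-04  9.471e-01]
 [ 2.100e-03 -1.000e+00 -2.000e-04]]
```

View pics/w7.png

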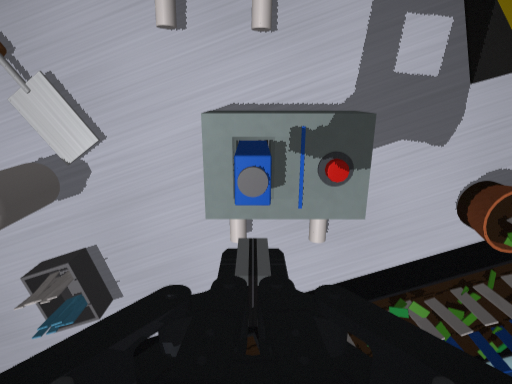

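The cartridge is upright in the bay (cap 252,182) and the lock is out (338,171).

```bash
python3 - <<'E'
from dock import *
s=pickle.load(open('w7.pkl','rb'));W=cam('wrist',s);f=cv2.imread('pics/w7.png')
b=f.astype(int);m=((b[...,2]>120)&(b[...,1]<70)&(b[...,0]<70)).astype(np.uint8)
n,l,st,c=cv2.connectedComponentsWithStats(m);
for i in range(1,n):
  if st[i,4]>100:print(st[i],c[i],onz(W,[c[i]],.089))
print('cap',onz(W,[(252.5,182)],.1337))
print('pred',.5685+.088*.3205,-.1787+.088*.9473)
E
```

```text
[327 162  22  21 297] [336.5017 172.7845] [[ 0.5979 -0.0966  0.089 ]]
cap [[ 0.5683 -0.1787  0.1337]]
pred 0.596704 -0.0953376
```

```bash
python3 -m jog '{"offset":[[0.14,0.41,0],[0.14,0.42,0],[0.14,0.42,0],[0.15,0.41,-0.2],[0,0,-0.5],[0,0,-0.6],[0,0,-0.6],[0,0,-0.5],[0,0,-0.3],[0,0,-0.1],[0,0,0]],"angular":[[0,0,0],[0,0,0],[0,0,0],[0,0,0],[0,0,0],[0,0,0],[0,0,0],[0,0,0],[0,0,0],[0,0,0],[0,0,0]],"jaw":[0,0,0,0,0,0,0,0,0,0,0]}'
python3 - <<'E'
from h import *
s=manip.state();print(s['tool_pos'],s['contact_force'])
b=manip.grab_frame('side');w=manip.grab_frame('wrist');cv2.imwrite('pics/c8.png',np.hstack([cv2.resize(b[160:300,305:445],(400,400),interpolation=2),cv2.resize(w[100:300,150:350],(400,400),interpolation=2)]))
E
```

```text
time: 16.8
tool_pos: [0.5958, -0.0958, 0.1007]
tool_rot: [0.698, -0.698, 0.116, -0.114]
contact_force: [0.9, -0.2, 0.8]
gripper_width: -0.002
[ 0.59581265 -0.09576097  0.10074974] [ 0.92397599 -0.20751128  0.76597089]
```

View pics/c8.png

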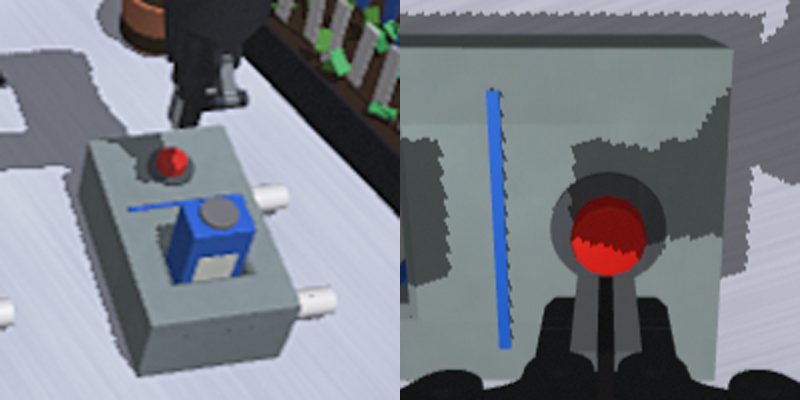

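```bash
python3 - <<'E'
from h import *
s=manip.state();S=cam('side');W=cam('wrist',s)
t=s['tool_pos'];B=np.array([.597,-.096,.089])
k=400/140
print('side tcp',(proj(S,t)-[305,160])*k,'button',(proj(S,B)-[305,160])*k)
print('wrist tcp',(proj(W,t)-[150,100])*2,'button',(proj(W,B)-[150,100])*2)
b=manip.grab_frame('side');cv2.imwrite('pics/c9.png',cv2.resize(b[180:240,335:405],(700,600),interpolation=2))
E
```

```text
side tcp [[177.66517748 144.5988616 ]] button [[174.1642153  155.74470533]]
wrist tcp [[203.58200812 258.450305  ]] button [[203.96604104 239.88410069]]
```

View pics/c9.png

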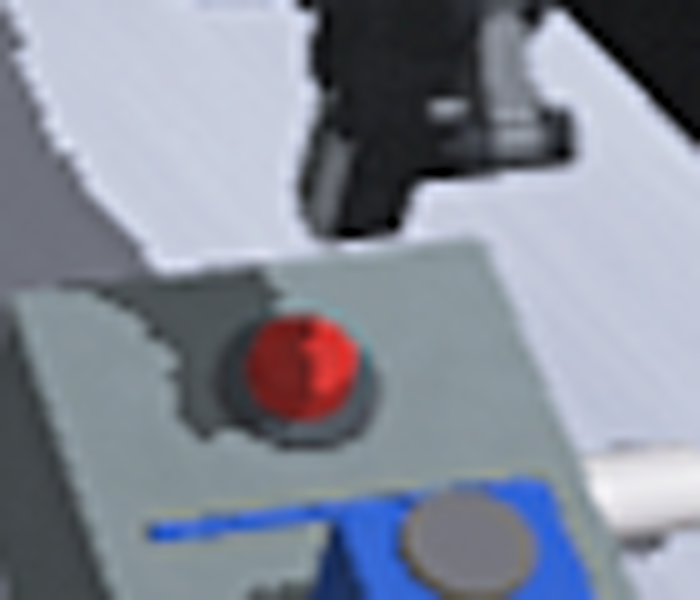

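```bash
python3 - <<'E'
from h import *
s=manip.state();S=cam('side');W=cam('wrist',s);t=s['tool_pos']
Rt=R.from_quat(np.array(s['tool_rot'])[[1,2,3,0]]).as_matrix()
for y in (0,-.01,-.0187,-.025):
  for x in(-.011,0,.011):
    P=t+Rt@[x,y,0];print(y,x,'side c9',(proj(S,P)-[335,180])*10,'wrist c8',(proj(W,P)-[150,100])*2)
E
```

```text
0 -0.011 side c9 [[276.33063042 310.69924901]] wrist c8 [[203.54129158 222.92129633]]
0 0 side c9 [[323.17874596 304.75302037]] wrist c8 [[203.58202465 258.44805859]]
0 0.011 side c9 [[369.93355631 298.81863454]] wrist c8 [[203.62141857 292.80684109]]
-0.01 -0.011 side c9 [[283.67274177 282.46642278]] wrist c8 [[203.44749799 235.26669943]]
-0.01 0 side c9 [[330.84625534 276.50630016]] wrist c8 [[203.49204768 272.46508672]]
-0.01 0.011 side c9 [[377.92514896 270.55813227]] wrist c8 [[203.53505623 308.37664026]]
-0.0187 -0.011 side c9 [[290.14583873 257.57524189]] wrist c8 [[203.35723092 247.14792965]]
-0.0187 0 side c9 [[337.60614599 251.60320191]] wrist c8 [[203.40560718 285.93118805]]
-0.0187 0.011 side c9 [[384.9706667  245.64321496]] wrist c8 [[203.45223022 323.30889393]]
-0.025 -0.011 side c9 [[294.88378597 239.35628081]] wrist c8 [[203.28608971 256.5117566 ]]
-0.025 0 side c9 [[342.55395671 233.37571524]] wrist c8 [[203.33758753 296.52760329]]
-0.025 0.011 side c9 [[390.12748262 227.40727446]] wrist c8 [[203.38715236 335.04143037]]
```

```bash
python3 - <<'E'
from h import *
w=manip.grab_frame('wrist');cv2.imwrite('pics/w9.png',cv2.resize(w[150:310,180:330],(750,800),interpolation=2)[:600])
E
```

```text
(no output)
```

View pics/w9.png

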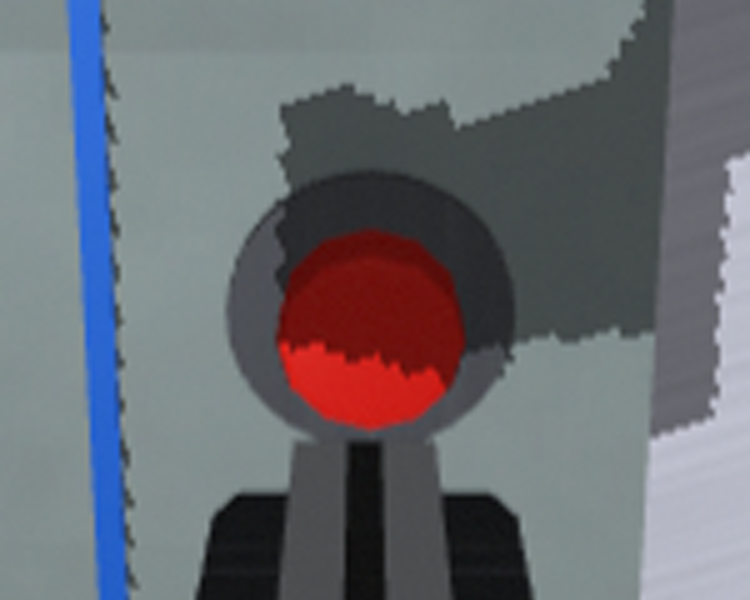

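The finger tips look higher than the nominal TCP, by maybe 20 mm, so I'll come down by feel.

```bash
python3 -m jog '{"offset":[[0,0,-0.06],[0,0,-0.06],[0,0,0]],"angular":[[0,0,0],[0,0,0],[0,0,0]],"jaw":[0,0,0]}'
```

```text
time: 17.3
tool_pos: [0.5961, -0.0958, 0.0953]
tool_rot: [0.698, -0.698, 0.115, -0.115]
contact_force: [0.2, -0.9, 0.0]
gripper_width: -0.001
```

```bash
python3 -m jog '{"offset":[[0,0,-0.04],[0,0,-0.04],[0,0,0]],"angular":[[0,0,0],[0,0,0],[0,0,0]],"jaw":[0,0,0]}'
```

```text
time: 17.6
tool_pos: [0.5961, -0.0958, 0.0912]
tool_rot: [0.698, -0.698, 0.115, -0.115]
contact_force: [-1.5, 0.9, 0.1]
gripper_width: -0.0
```

```bash
python3 -m jog '{"offset":[[0,0,-0.04],[0,0,0]],"angular":[[0,0,0],[0,0,0]],"jaw":[0,0]}'
```

```text
time: 17.8
tool_pos: [0.5962, -0.0958, 0.0894]
tool_rot: [0.698, -0.698, 0.115, -0.115]
contact_force: [-0.5, 0.3, 0.5]
gripper_width: -0.001
```

```bash
python3 -m jog '{"offset":[[0,0,-0.03],[0,0,0]],"angular":[[0,0,0],[0,0,0]],"jaw":[0,0]}'
```

```text
time: 18.0
tool_pos: [0.5963, -0.0959, 0.088]
tool_rot: [0.698, -0.698, 0.115, -0.115]
contact_force: [-0.0, 0.7, -0.4]
gripper_width: -0.001
```

```bash
python3 -m jog '{"offset":[[0,0,-0.03],[0,0,0]],"angular":[[0,0,0],[0,0,0]],"jaw":[0,0]}'; python3 - <<'E'
from h import *
s=manip.state();print(s['tool_pos'],s['contact_force'])
b=manip.grab_frame('side');w=manip.grab_frame('wrist');cv2.imwrite('pics/c10.png',np.hstack([cv2.resize(b[180:240,335:405],(467,400),interpolation=2),cv2.resize(w[150:310,180:320],(330,400),interpolation=2)]))
E
```

```text
time: 18.2
tool_pos: [0.5962, -0.0959, 0.0865]
tool_rot: [0.698, -0.698, 0.115, -0.115]
contact_force: [0.2, -0.4, -0.3]
gripper_width: 0.004
[ 0.59623311 -0.09585661  0.08645433] [ 0.19448905 -0.40910501 -0.34886884]
```

View pics/c10.png

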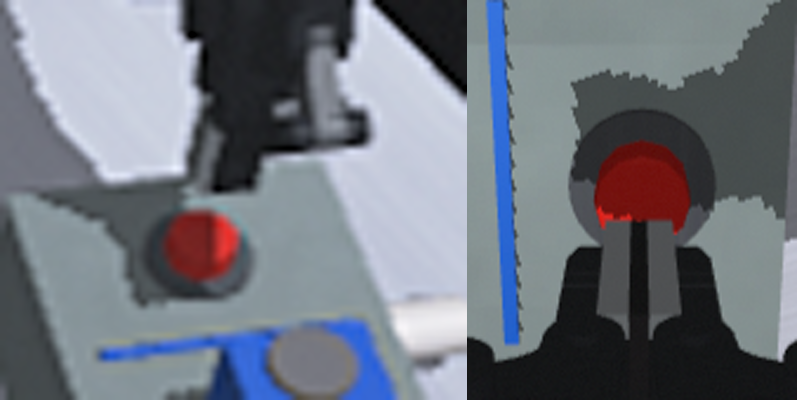

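```bash
python3 -m jog '{"offset":[[0,0,-0.05],[0,0,-0.05],[0,0,0]],"angular":[[0,0,0],[0,0,0],[0,0,0]],"jaw":[0,0,0]}'
```

```text
time: 18.6
tool_pos: [0.596, -0.0958, 0.081]
tool_rot: [0.698, -0.698, 0.115, -0.115]
contact_force: [0.3, 0.6, -0.6]
gripper_width: 0.002
```

```bash
python3 -m jog '{"offset":[[0,0,-0.04],[0,0,0]],"angular":[[0,0,0],[0,0,0]],"jaw":[0,0]}'
```

```text
time: 18.8
tool_pos: [0.5962, -0.0958, 0.0793]
tool_rot: [0.698, -0.698, 0.115, -0.115]
contact_force: [0.2, -0.5, -0.8]
gripper_width: 0.002
```

```bash
python3 -m jog '{"offset":[[0,0,-0.04],[0,0,0]],"angular":[[0,0,0],[0,0,0]],"jaw":[0,0]}'
```

```text
time: 19.0
tool_pos: [0.5962, -0.0959, 0.0774]
tool_rot: [0.698, -0.698, 0.115, -0.115]
contact_force: [0.2, -0.4, -0.2]
gripper_width: -0.0
```

```bash
python3 - <<'E'
from h import *
s=manip.state();print(s['tool_pos'],s['contact_force'])
b=manip.grab_frame('side');w=manip.grab_frame('wrist');cv2.imwrite('pics/c11.png',np.hstack([cv2.resize(b[180:240,335:405],(467,400),interpolation=2),cv2.resize(w[150:310,180:320],(330,400),interpolation=2)]))
E
```

```text
[ 0.59623126 -0.09588035  0.07740662] [ 0.24807075 -0.43208683 -0.21318277]
```

View pics/c11.png

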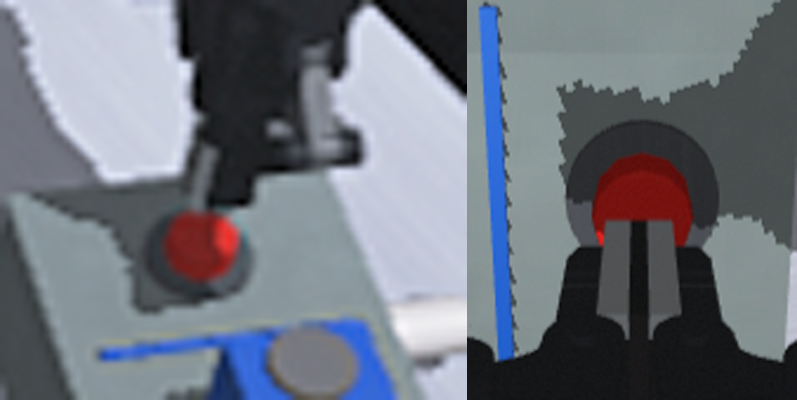

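```bash
python3 -m jog '{"offset":[[-0.06,0.02,-0.03],[0,0,-0.03],[0,0,0]],"angular":[[0,0,0],[0,0,0],[0,0,0]],"jaw":[0,0,0]}'
```

```text
time: 19.4
tool_pos: [0.5931, -0.0948, 0.0744]
tool_rot: [0.698, -0.698, 0.115, -0.115]
contact_force: [-0.6, -0.3, -0.3]
gripper_width: 0.005
```

```bash
python3 -m jog '{"offset":[[0,0,-0.03],[0,0,0]],"angular":[[0,0,0],[0,0,0]],"jaw":[0,0]}'
```

```text
time: 19.6
tool_pos: [0.5933, -0.0949, 0.073]
tool_rot: [0.698, -0.698, 0.115, -0.115]
contact_force: [0.2, 0.0, 0.7]
gripper_width: 0.005
```

```bash
python3 -m jog '{"offset":[[0,0,-0.03],[0,0,0]],"angular":[[0,0,0],[0,0,0]],"jaw":[0,0]}'
```

```text
time: 19.8
tool_pos: [0.5933, -0.0949, 0.0715]
tool_rot: [0.698, -0.698, 0.115, -0.115]
contact_force: [-0.8, 0.2, 0.9]
gripper_width: 0.001
```

```bash
python3 -m jog '{"offset":[[0,0,-0.03],[0,0,0]],"angular":[[0,0,0],[0,0,0]],"jaw":[0,0]}'
```

```text
time: 20.0
tool_pos: [0.5932, -0.0949, 0.0699]
tool_rot: [0.698, -0.698, 0.115, -0.115]
contact_force: [0.3, -0.3, -0.7]
gripper_width: 0.001
```

```bash
python3 -m jog '{"offset":[[0,0,-0.03],[0,0,0]],"angular":[[0,0,0],[0,0,0]],"jaw":[0,0]}'
```

```text
time: 20.2
tool_pos: [0.5933, -0.0948, 0.0685]
tool_rot: [0.698, -0.698, 0.115, -0.115]
contact_force: [-0.3, -0.0, 0.7]
gripper_width: -0.0
```

```bash
python3 - <<'E'
from h import *
s=manip.state();print(s['tool_pos'],s['contact_force'])
b=manip.grab_frame('side');w=manip.grab_frame('wrist');cv2.imwrite('pics/c12.png',np.hstack([cv2.resize(b[180:240,335:405],(467,400),interpolation=2),cv2.resize(w[150:310,180:320],(330,400),interpolation=2)]))
E
```

```text
[ 0.59325787 -0.09484956  0.06847456] [-0.31051228 -0.03059461  0.65122102]
```

View pics/c12.png

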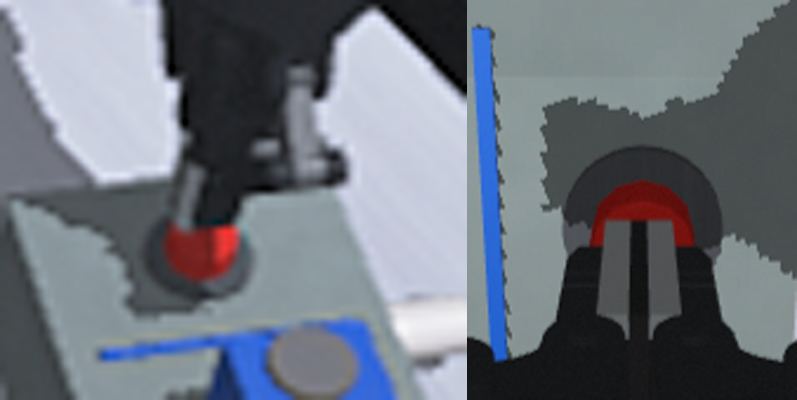

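Close now: the tip is at about (205,222) in the crop, right over the button.

```bash
python3 -m jog '{"offset":[[0,0,-0.02],[0,0,0]],"angular":[[0,0,0],[0,0,0]],"jaw":[0,0]}'
```

```text
time: 20.5
tool_pos: [0.5933, -0.0949, 0.0676]
tool_rot: [0.698, -0.698, 0.115, -0.115]
contact_force: [-0.3, -0.0, 0.5]
gripper_width: 0.001
```

```bash
python3 -m jog '{"offset":[[0,0,-0.02],[0,0,0]],"angular":[[0,0,0],[0,0,0]],"jaw":[0,0]}'
```

```text
time: 20.7
tool_pos: [0.5933, -0.0949, 0.0665]
tool_rot: [0.698, -0.698, 0.115, -0.115]
contact_force: [1.1, -0.2, 0.9]
gripper_width: -0.003
```

```bash
python3 -m jog '{"offset":[[0,0,-0.02],[0,0,0]],"angular":[[0,0,0],[0,0,0]],"jaw":[0,0]}'
```

```text
time: 20.9
tool_pos: [0.5933, -0.0949, 0.0655]
tool_rot: [0.698, -0.698, 0.115, -0.115]
contact_force: [-0.2, -0.1, 0.1]
gripper_width: -0.004
```

```bash
python3 -m jog '{"offset":[[0,0,-0.02],[0,0,0]],"angular":[[0,0,0],[0,0,0]],"jaw":[0,0]}'
```

```text
time: 21.1
tool_pos: [0.5933, -0.0949, 0.0645]
tool_rot: [0.698, -0.698, 0.115, -0.115]
contact_force: [-0.3, -1.0, 0.2]
gripper_width: -0.0
```

```bash
python3 -m jog '{"offset":[[0,0,-0.02],[0,0,0]],"angular":[[0,0,0],[0,0,0]],"jaw":[0,0]}'
```

```text
time: 21.3
tool_pos: [0.5933, -0.0949, 0.0635]
tool_rot: [0.698, -0.698, 0.115, -0.115]
contact_force: [0.3, -1.1, 0.9]
gripper_width: 0.004
```

```bash
python3 -m jog '{"offset":[[0,0,-0.02],[0,0,0]],"angular":[[0,0,0],[0,0,0]],"jaw":[0,0]}'
```

```text
time: 21.5
tool_pos: [0.5933, -0.0949, 0.0625]
tool_rot: [0.698, -0.698, 0.115, -0.115]
contact_force: [0.3, 0.3, -0.3]
gripper_width: 0.005
```

```bash
python3 -m jog '{"offset":[[0,0,-0.02],[0,0,0]],"angular":[[0,0,0],[0,0,0]],"jaw":[0,0]}'
```

```text
time: 21.7
tool_pos: [0.5933, -0.0949, 0.0615]
tool_rot: [0.698, -0.698, 0.115, -0.115]
contact_force: [0.9, 0.4, 0.5]
gripper_width: -0.003
```

```bash
python3 - <<'E'
from h import *
s=manip.state();print(s['tool_pos'],s['contact_force'])
b=manip.grab_frame('side');w=manip.grab_frame('wrist');cv2.imwrite('pics/c13.png',np.hstack([cv2.resize(b[180:240,335:405],(467,400),interpolation=2),cv2.resize(w[150:310,180:320],(330,400),interpolation=2)]))
E
```

```text
[ 0.59325867 -0.09486714  0.06150426] [0.93137483 0.42143797 0.45917579]
```

View pics/c13.png

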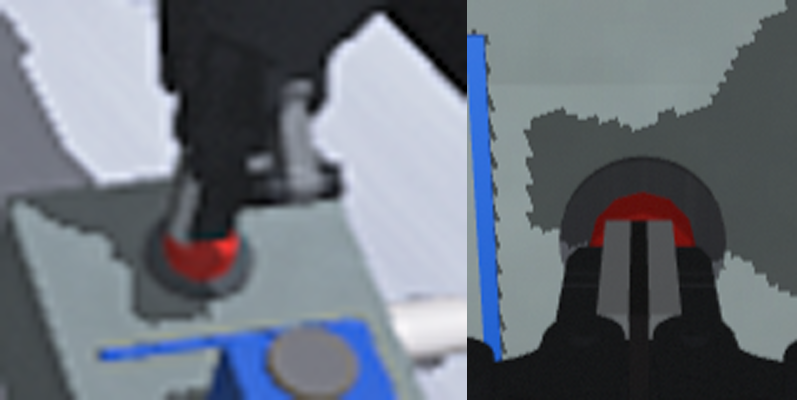

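```bash
python3 -m jog '{"offset":[[0,0,-0.02],[0,0,0]],"angular":[[0,0,0],[0,0,0]],"jaw":[0,0]}'
```

```text
time: 22.0
tool_pos: [0.5933, -0.0949, 0.0605]
tool_rot: [-0.698, 0.698, -0.115, 0.115]
contact_force: [0.2, -1.1, -0.8]
gripper_width: -0.001
```

```bash
python3 -m jog '{"offset":[[0,0,-0.02],[0,0,0]],"angular":[[0,0,0],[0,0,0]],"jaw":[0,0]}'
```

```text
time: 22.2
tool_pos: [0.5933, -0.0949, 0.0596]
tool_rot: [0.698, -0.698, 0.115, -0.115]
contact_force: [0.4, 0.1, -0.8]
gripper_width: -0.0
```

```bash
python3 -m jog '{"offset":[[0,0,-0.02],[0,0,0]],"angular":[[0,0,0],[0,0,0]],"jaw":[0,0]}'
```

```text
time: 22.4
tool_pos: [0.5933, -0.0949, 0.0585]
tool_rot: [0.698, -0.698, 0.115, -0.115]
contact_force: [0.4, 0.8, -0.3]
gripper_width: 0.006
```

```bash
python3 -m jog '{"offset":[[0,0,-0.02],[0,0,0]],"angular":[[0,0,0],[0,0,0]],"jaw":[0,0]}'
```

```text
time: 22.6
tool_pos: [0.5933, -0.0949, 0.0575]
tool_rot: [0.698, -0.698, 0.115, -0.115]
contact_force: [0.2, 0.2, 0.3]
gripper_width: 0.002
```

The geometry of the tip's pixel row in the wrist view puts the real tips about 36 mm behind the nominal TCP, so I expect contact near TCP z of 0.053. First I'll check gripper clearance to the cartridge.

```bash
python3 - <<'E'
from h import *
b=manip.grab_frame('side');w=manip.grab_frame('wrist');cv2.imwrite('pics/c14.png',np.hstack([cv2.resize(b[150:270,325:425],(333,400),interpolation=2),cv2.resize(w,(467,400))]))
E
```

```text
(no output)
```

View pics/c14.png

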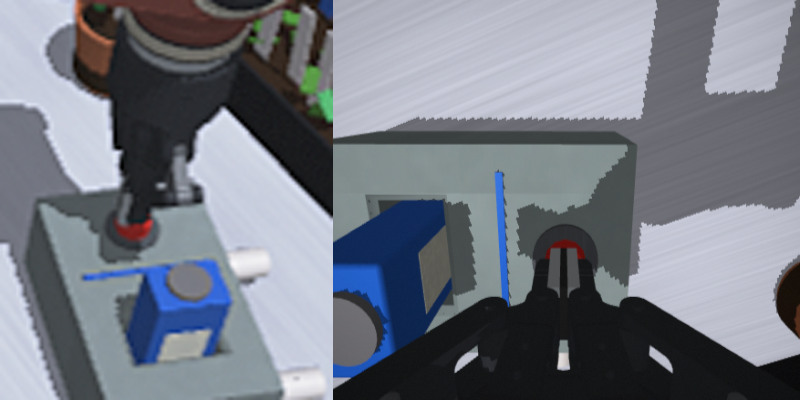

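```bash
python3 -m jog '{"offset":[[0,0,-0.02],[0,0,0]],"angular":[[0,0,0],[0,0,0]],"jaw":[0,0]}'
```

```text
time: 22.9
tool_pos: [0.5933, -0.0949, 0.0566]
tool_rot: [0.698, -0.698, 0.115, -0.115]
contact_force: [-0.0, 0.2, -0.5]
gripper_width: 0.002
```

```bash
python3 -m jog '{"offset":[[0,0,-0.02],[0,0,0]],"angular":[[0,0,0],[0,0,0]],"jaw":[0,0]}'
```

```text
time: 23.1
tool_pos: [0.5934, -0.0949, 0.0563]
tool_rot: [-0.698, 0.698, -0.115, 0.115]
contact_force: [-1.7, -0.3, 4.5]
gripper_width: -0.001
```

```bash
python3 -m jog '{"offset":[[0,0,-0.02],[0,0,0]],"angular":[[0,0,0],[0,0,0]],"jaw":[0,0]}'
```

```text
time: 23.3
tool_pos: [0.5934, -0.0949, 0.0556]
tool_rot: [-0.698, 0.698, -0.115, 0.115]
contact_force: [-2.5, 0.6, 6.7]
gripper_width: -0.003
```

```bash
python3 -m jog '{"offset":[[0,0,-0.02],[0,0,0]],"angular":[[0,0,0],[0,0,0]],"jaw":[0,0]}'
```

```text
time: 23.5
tool_pos: [0.5935, -0.0949, 0.0548]
tool_rot: [-0.698, 0.698, -0.115, 0.115]
contact_force: [-4.3, 0.7, 7.3]
gripper_width: -0.002
```

```bash
python3 -m jog '{"offset":[[0,0,-0.02],[0,0,0]],"angular":[[0,0,0],[0,0,0]],"jaw":[0,0]}'
```

```text
time: 23.7
tool_pos: [0.5935, -0.0949, 0.0536]
tool_rot: [-0.698, 0.698, -0.115, 0.115]
contact_force: [-2.3, 0.5, 4.7]
gripper_width: 0.002
```

Contact is the plunger, with the expected force curve of about 5 then 8 then fading.

```bash
python3 -m jog '{"offset":[[0,0,-0.02],[0,0,0]],"angular":[[0,0,0],[0,0,0]],"jaw":[0,0]}'
```

```text
time: 23.9
tool_pos: [0.5935, -0.0949, 0.0516]
tool_rot: [-0.698, 0.698, -0.115, 0.115]
contact_force: [-0.9, 0.2, -0.6]
gripper_width: 0.002
```

```bash
python3 -m jog '{"offset":[[0,0,-0.02],[0,0,0]],"angular":[[0,0,0],[0,0,0]],"jaw":[0,0]}'
```

```text
time: 24.1
tool_pos: [0.5931, -0.0948, 0.0501]
tool_rot: [0.698, -0.698, 0.115, -0.115]
contact_force: [-0.7, -0.9, -0.3]
gripper_width: -0.004
```

```bash
python3 -m jog '{"offset":[[0,0,-0.02],[0,0,0]],"angular":[[0,0,0],[0,0,0]],"jaw":[0,0]}'
```

```text
time: 24.3
tool_pos: [0.5935, -0.0949, 0.0497]
tool_rot: [-0.698, 0.698, -0.115, 0.115]
contact_force: [-0.1, -0.1, 0.1]
gripper_width: 0.0
```

```bash
python3 -m jog '{"offset":[[0,0,-0.02],[0,0,0]],"angular":[[0,0,0],[0,0,0]],"jaw":[0,0]}'
```

```text
time: 24.5
tool_pos: [0.5935, -0.0949, 0.0495]
tool_rot: [-0.698, 0.698, -0.115, 0.115]
contact_force: [-2.4, 0.9, 4.3]
gripper_width: 0.002
```

It has bottomed at 7 mm of travel with 4 N. I'll withdraw and check.

```bash
python3 -m jog '{"offset":[[0,0,0.1],[0,0,0.3],[0,0,0.6],[0,0,0.6],[0,0,0.6],[0.2,0.4,0.6],[0.2,0.6,0.4],[0,0.6,0],[0,0,0],[0,0,0]],"angular":[[0,0,0],[0,0,0],[0,0,0],[0,0,0],[0,0,0],[0,0,0],[0,0,0],[0,0,0],[0,0,0],[0,0,0]],"jaw":[0,0,0,0,0,0,0,0,0,0]}'
python3 - <<'E'
from h import *
s=manip.state();print(s['tool_pos'],s['contact_force'])
b=manip.grab_frame('side');a=manip.grab_frame('top');w=manip.grab_frame('wrist')
cv2.imwrite('pics/c15.png',np.hstack([cv2.resize(b[150:270,325:425],(333,400),interpolation=2),cv2.resize(w,(467,400))]))
cv2.imwrite('pics/c16.png',np.hstack([b[:,120:480],a[:,80:500]]))
E
```

```text
time: 25.5
tool_pos: [0.6134, -0.0146, 0.2094]
tool_rot: [-0.698, 0.698, -0.114, 0.115]
contact_force: [0.1, 0.0, -0.3]
gripper_width: 0.001
[ 0.61340859 -0.01458468  0.20941742] [ 0.14781402  0.01135631 -0.26973751]
```

View pics/c15.png

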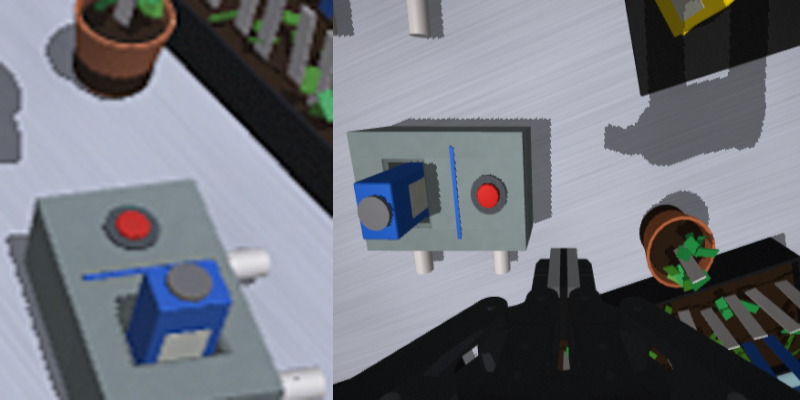

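View pics/c16.png

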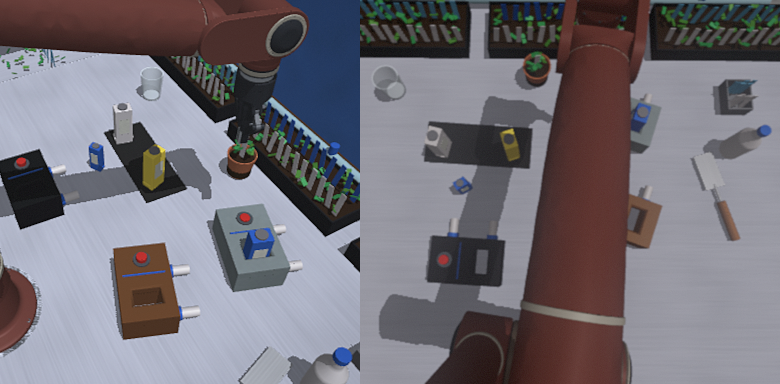

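```bash
python3 - <<'E'
from h import *
b=manip.grab_frame('side');cv2.imwrite('pics/c17.png',cv2.resize(b[215:275,350:410],(600,600),interpolation=2))
S=cam('side')
off=np.array([.5663,-.1820])
for z in(.1337,.1437):print((proj(S,[off[0],off[1],z])-[350,215])*10)
E
```

```text
[[322.81864463 196.03814396]]
[[332.40779532 167.26295023]]
```

View pics/c17.png

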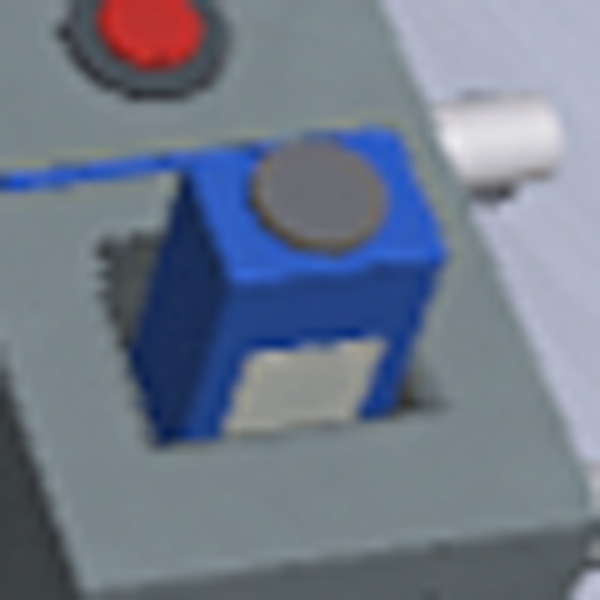

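The cap is seen at (319,193), against (323,196) predicted for home and (332,167) for 10 mm high, so the cartridge is home. The lock is down and the arm is clear.

```bash
python3 -c "
from plant import manip
print(manip.job_done(), manip.state()['time'])"
```

```text
the job is handed in; nothing more can be done
the job is handed in; nothing more can be done
```

The job is handed in, at about 26 s of the 70 s allowed. The larger blue cartridge is upright and fully home in the grey dock's bay, and the red lock plunger was pushed afterwards and stays down.

- **Cartridge:** It met the rollers at TCP z of about 0.100 m. The push peaked at about 13 N by the wrist reading (about 15 N allowing for the cartridge's weight), then it snapped over. It bottomed rigidly about 10 mm lower, where I stopped at about 9 N. The side picture puts its cap within half a pixel of the home position; 10 mm too high would have been about 3 pixels off.
- **Lock:** The push peaked at about 7 N, faded to nothing and bottomed after about 7 mm at 4 N. After I withdrew, the pictures show it still down.
- **Other cartridges:** White and yellow look unmoved in the last pictures, and the arm is clear of everything. I did not measure their positions again.

**Checks that disagreed:**
- **Finger tips:** The shut finger tips met the plunger about 33 mm lower in TCP height than the stated TCP would give. I went down by feel instead.
- **Camera positions:** The wrist and fixed cameras differed by 2 to 3 mm. I used the wrist camera, and the fit went in without side force.

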